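Swap the samples in the colour comparator and hold its divider flap at balance

TASK

Swap the two bottles on the comparator stand, so that each stands upright in the middle of the white pad where the other one stood. Then grip the divider flap between them, best by its blue tab, swing the flap up to its upright balance point, where it falls to neither side, and finish holding it still there in the grip, without letting go. Do not knock the bottles over, and leave the balance, the tube rack and the conical flask where they are.

Things in the scene. Friction and masses are not known exactly. Their poses are not given: they have to be found in the camera images.
- stand: fixed comparator stand: level grey base 140 x 440 x 20 mm (x, y, z), white pad near each end, flap hinged across the middle between two 8 x 24 mm cheeks (x = +-58, y = 0, up to 43 mm). Origin: centre of underside; x away from the robot, y along the long side to its left, z up; turned by up to 0.25 rad. The bench is free for 150 mm on its robot side, so a bottle can wait there.
- pad_left (a point): centre of the white round pad (76 mm across, flat with the base's top, 20 mm above the bench) on the robot's left; a bottle's underside rests at this height. At x = 0, y = +165 mm of the stand, axes as the stand's
- pad_right (a point): centre of the other white pad, on the robot's right, at x = 0, y = -165 mm of the stand, axes as the stand's
- hinge (a point): middle of the flap's hinge axis, 34 mm above the bench at the stand's middle; the axis runs along the stand's x. Axes as the stand's, they do not turn with the flap
- flap_angle (a joint): flap angle, rad: 0 upright (balance point), positive leaning to the stand's -y (right), negative to +y (left); stops at +-0.35. Free hinge, no friction or spring: let go, the flap (190 g) falls to a stop; at the start it has fallen to either one
- flap: the divider flap: white plate, 100 mm along the hinge (x), 6 mm thick (y), reaching 150 mm from the hinge axis (z), topped by the blue tab. Origin: on the hinge axis, at its middle; the axes turn with the flap, z along it away from the hinge, y square to it
- tab (a point): centre of the blue grip tab, which is part of the flap, on the middle of the flap's upper edge: 40 x 12 x 34 mm (x, y, z). The point lies 165 mm from the hinge axis; z points along the flap away from the hinge, y square to the flap (grip across y, 12 mm), x along the hinge. Its lowest 2 mm overlap the plate; the top is 182 mm from the hinge axis
- white_bottle: white bottle with a blue cap, 150 to 310 g: round body 54 mm across up to 78 mm, sloping shoulder to 90 mm, cap 40 mm across from 95 to 125 mm (top). Origin: centre of its underside, z up. It starts upright on one of the pads, the amber one on the other
- amber_bottle: amber bottle with a black cap, otherwise the same in shape and size, also 150 to 310 g. Origin: centre of its underside, z up
- balance: white weighing balance with a grey pan, 200 x 150 x 40 mm, on the bench to the robot's right; leave alone. Origin: centre of its underside
- rack: aluminium tube rack, 76 x 215 x 75 mm, on the bench to the robot's left; leave alone. Origin: centre of its underside
- flask: stoppered conical glass flask, 82 mm across at the foot, 131 mm high, on the bench beyond the stand; leave alone. Origin: centre of its underside
Not all that is in view belongs to the job. Leave any green or red look-alike of the white_bottle alone. There is more than one size of the amber_bottle; the job needs the smaller.

How it is judged:
By the outcome, as a careful person would: the job done as asked, in the order asked, and still so for the second after the job is handed in, while the arm keeps its last pose, push and grip.
It also fails if it takes over 70 s, if anything falls off the work surface, if the arm or the gripper's body presses on something with over 40 N, if the wrist force passes 120 N, or if a joint passes its speed limit or range.

ROBOT

A 6-joint arm with a two-finger parallel gripper is mounted at the origin on the work surface. World frame = base frame: x ahead of the robot, y to its left, z up, the work surface at z = 0. Lengths are in m, angles in degrees, forces in N, time in s.
With the tool pointing down it reaches from about 0.4 to 0.825 m from the base axis. Payload 7 kg.
Tool frame: the origin (TCP) lies midway between the tips of the shut fingers; the grasp point (between the pads) lies r.hold_point_z behind it (r.hold_point_z is the distance from the TCP to the grasp point, in m); z points along the fingers, x is the direction in which the jaws open and shut, and the axes are right-handed (so a half turn about z gives the same grasp; the last joint's range is limited). The gripper opens to 88 mm and grips with 3 to 60 N. Pads are 19 mm wide; open, the fingers measure 130 mm over their backs; the gripper's body (78 mm by 193 mm) begins 47 mm behind the grasp point.
Start: joints at [86.866, 20.546, 0.682, 0, -70.136, -16.507], TCP at [0.227, 0.636, 0.227] pointing down, gripper open.
Joint ranges: [-176.03, 176.03], [-82.01, 121.73], [-58.28, 71.71], [-173.87, 95.51], [-174.79, -0.11], [-173.66, 173.66]. Speed limits (degrees/s): [136.94, 136.94, 172.46, 180, 180, 180].

INTERFACE

Orientations are given as [roll, pitch, yaw] about the fixed x, y, z axes, in that order (R = Rz(yaw) Ry(pitch) Rx(roll)).
In Python, from plant import get_state, viewer, close_job, r gives the robot as it stands.
- The arm moves only by the tool apply_moves, never from a script. Its argument "plan" is a list of rows, each a list of 3 entries, a list of its own where there are three numbers: the closure in counts, from 0 (fully open) to 255 (shut), then the shift along the tool's x, y, z in units of 50 mm (1.0 is 50 mm), then the turn about the tool's z in units of 6 degrees (1.0 is 6 degrees). A call has 1 to 12 rows; each row shifts and turns the commanded pose from where the row before left it, along the tool's axes as they then stand; what a row does not reach is not made up. A row lasts 1/8 s, in which the tool goes at most 62.5 mm and 10.7 degrees, less where a joint would pass 70% of its speed; a pose out of reach is approached as far as the arm can. A call is refused whole if a number of a shift passes 1 or a number of a turn 1, either way. A call with a gripper value outside its range is refused whole. The fingers move at their own pace and stop on an object; "squeeze" is the grip in N (left out, the last holds). Time passes only in rows, so rows that do not move let the fingers close. It gives the time, the measured TCP pose, the force and the opening at its end, in the units of the state.
- get_state(): the state, without advancing time (a new reading comes with each control period).
- viewer.capture(name): name is "scene" or "top"; returns a dict with "frame" (480x640x3 uint8, blue, green, red), "K" (3x3 intrinsics, pixels), "R" (3x3) and "t" (3): a world point X has camera coordinates R X + t. Camera axes: x right, y down, z forward; pixel columns grow to the right and rows downward; lengths in m; the calibration is good to about 2 mm. A picture is of the moment at which its call begins. There is no depth.
- close_job(): hands the job in, once; it reports no verdict.
The state is a dict: "time_s": time; "joints": joint angles; "qd": joint speeds; "joint_torque": joint torques, N m; "tcp_pos": TCP position; "eef_rot": TCP orientation; "contact_force": force on the tool from outside, world axes, zero at the start; "moment": the same for the moment, N m; "gripper_width": finger opening in m.
Only numpy, scipy, OpenCV 4.12 (cv2) and the standard library are available. Lean on these libraries where they do the work, as an engineer would, in place of code of your own. Each camera call takes 0.05 s, during which the arm holds its last target.

## Working session

There is one attempt and no reset: what is moved stays moved. The work goes in short steps, Python scripts to look and compute and a tool call to move; the robot and the scene stay as the last step left them, time stands still between calls to the robot, and variables do not carry over. Pictures are saved under pics/ and viewed, and the job is handed in when it is done.

Besides the shell and the picture viewer there is one more tool, called as name([rows], argument=value, ...), one row to a line, values as JSON. apply_moves: Moves the arm, as the interface text tells. Its arguments: {"type":"object","properties":{"plan":{"type":"array","items":{"type":"array"}},"squeeze":{"type":"number"}},"required":["plan"]}

```bash
mkdir -p pics; ls
python3 - <<'E'
from plant import get_state, viewer, r
import cv2
s=get_state(); print(s); print(r.hold_point_z, [a for a in dir(r) if a[0]!='_'])
for n in("scene","top"):
    c=viewer.capture(n); cv2.imwrite(f"pics/{n}0.png",c["frame"]); print(c["K"],c["R"],c["t"])
E
```

```text
pics
{'time_s': 0.0, 'joints': array([ 8.68642475e+01,  2.05909394e+01,  6.34877504e-01, -1.94929086e-02,
       -7.01351820e+01, -1.65069693e+01]), 'qd': array([-0.04915606,  0.03320907,  0.0037265 ,  0.03526883,  0.03069311,
        0.02569344]), 'joint_torque': array([ 2.71109166e-03, -5.82714236e+01,  2.93059194e+01,  6.99727759e+00,
        6.92254049e-03, -1.33643566e-04]), 'tcp_pos': array([0.2267687 , 0.63526403, 0.22563863]), 'eef_rot': array([-1.79991642e+02, -9.26903336e-02, -1.09649367e+02]), 'contact_force': array([-0.48491718, -0.66260918, -0.21687983]), 'moment': array([-0.00324617, -0.03204381,  0.03200532]), 'gripper_width': 0.08788176750496263}
0.0188 ['Unreachable', 'hold_point_z']
[[488.09229696   0.         320.27661509]
 [  0.         488.09229696 244.48535446]
 [  0.           0.           1.        ]] [[-0.66537893  0.74621605  0.02079628]
 [ 0.42462303  0.40124243 -0.81160322]
 [-0.6139757  -0.53119311 -0.58383878]] [ 0.41410197 -0.15583526  1.86777892]
[[498.79717455   0.         319.67495931]
 [  0.         498.79717455 240.85763068]
 [  0.           0.           1.        ]] [[ 0.02795186 -0.99919422  0.02880275]
 [-0.98864485 -0.03188979 -0.14684825]
 [ 0.14764843 -0.02437101 -0.9887396 ]] [-0.04802332  0.62863018  1.18493274]
```

View pics/scene0.png

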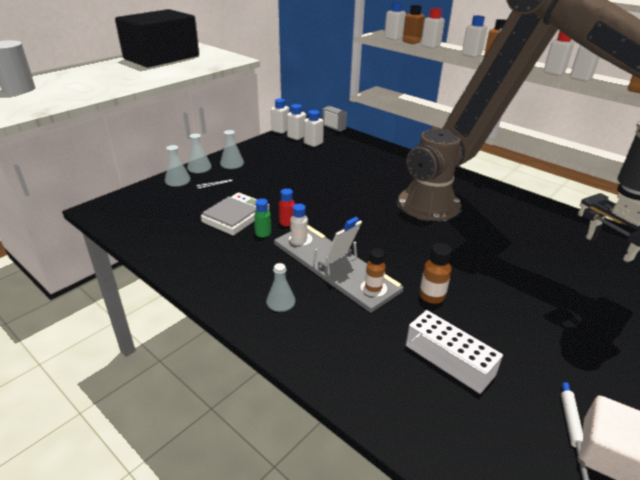

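View pics/top0.png

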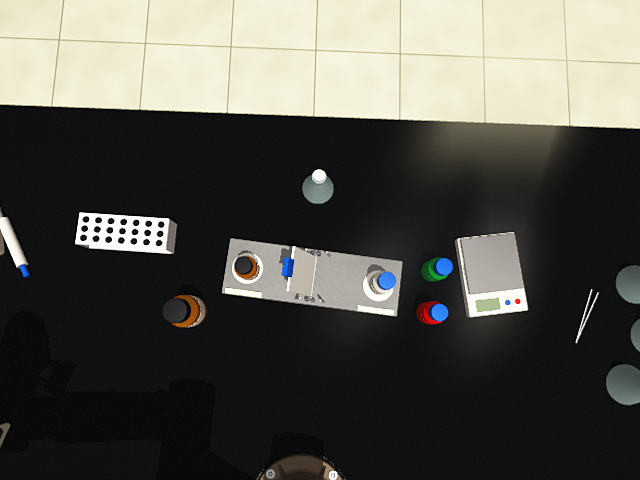

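The top view shows the white bottle with its blue cap at (385,283) on the right pad and the small amber one at (245,267) on the left pad. The flap leans left, with its tab at (288,267). The look-alikes are green (438,269), red (433,313) and the large amber at (185,311). None of them is on the stand, so the job's two bottles are the ones on the pads. I'll check this in an enlarged crop and measure.

```bash
cat > h.py <<'E'
import numpy as np, cv2
from plant import get_state, viewer, r
def cap(n): return viewer.capture(n)
def back(c,uv,z):
    d=np.linalg.inv(c["K"])@np.array([uv[0],uv[1],1.]); R=np.array(c["R"]);t=np.array(c["t"])
    o=-R.T@t; d=R.T@d; return o+d*(z-o[2])/d[2]
def proj(c,X):
    X=np.atleast_2d(X); p=(c["R"]@X.T).T+c["t"]; p=(c["K"]@p.T).T; return p[:,:2]/p[:,2:]
def crop(c,u0,v0,u1,v1,k,name):
    im=cv2.resize(c["frame"][v0:v1,u0:u1],None,fx=k,fy=k,interpolation=cv2.INTER_CUBIC); cv2.imwrite("pics/"+name,im)
E
python3 - <<'E'
from h import *
c=cap("top"); crop(c,210,225,410,325,4,"top_crop.png")
c=cap("scene"); crop(c,260,180,460,320,4,"scene_crop.png")
E
```

```text
(no output)
```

View pics/top_crop.png

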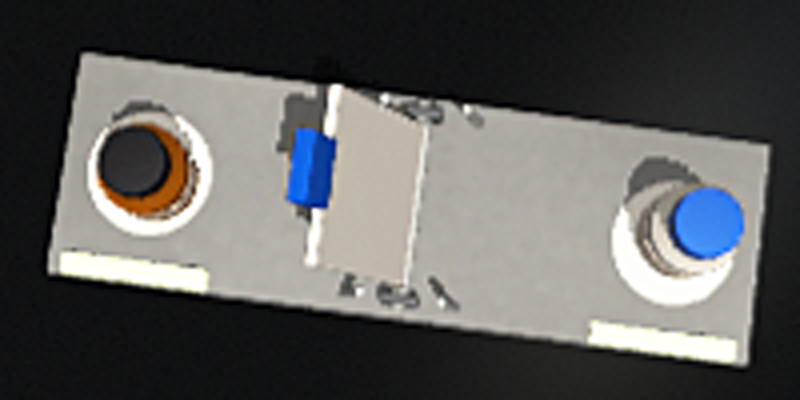

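View pics/scene_crop.png

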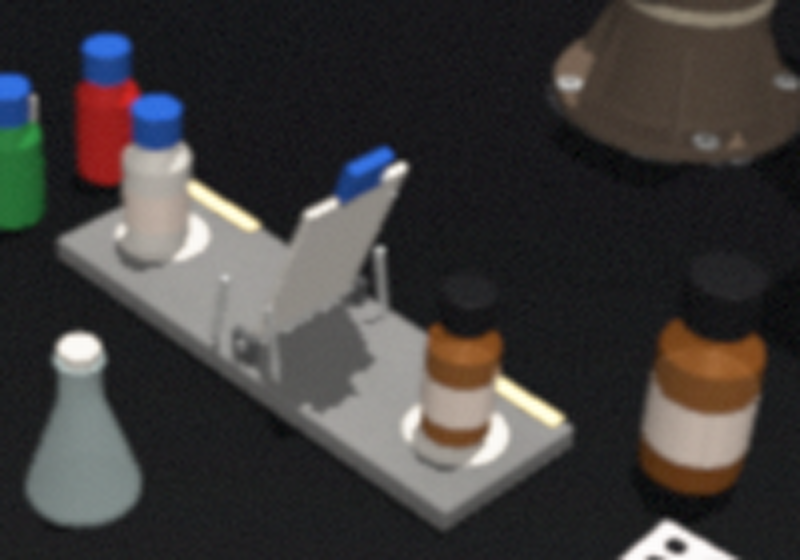

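```bash
cat > stand.py <<'E'
from h import *
from scipy.optimize import least_squares
f=lambda u,v:((u+.5)/4-.5+210,(v+.5)/4-.5+225)
c=cap("top"); cs=cap("scene")
fs=lambda u,v:((u+.5)/4-.5+260,(v+.5)/4-.5+180)
# stand corners: (x,y) local
loc=np.array([[70,220],[70,-220],[-70,-220],[-70,220]])/1000.
pt=np.array([f(*p) for p in[(82,53),(770,145),(747,366),(50,272)]])
ps=np.array([fs(*p) for p in[(445,517),(60,240),(570,433)]]); ids=[0,1,3]
def W(p,l,z):
    C,S=np.cos(p[2]),np.sin(p[2]); l=np.atleast_2d(l)
    return np.c_[p[0]+C*l[:,0]-S*l[:,1],p[1]+S*l[:,0]+C*l[:,1],np.full(len(l),z)]
def res(p): return np.r_[(proj(c,W(p,loc,.02))-pt).ravel(),(proj(cs,W(p,loc[ids],.02))-ps).ravel()]
if __name__=="__main__":
    for p in pt: print(back(c,p,.02))
    s=least_squares(res,[.6,0,0]); print(s.x,np.degrees(s.x[2]),s.fun.round(2))
    s1=least_squares(lambda p:res(p)[:8],[.6,0,0]); print(s1.x,s1.fun.round(2))
    print("pads",W(s.x,[[0,.165],[0,-.165]],.02))
    # cap tops z=.145 ; top crop ellipse centres
    print("amber cap",back(c,f(135,161),.145),"white cap",back(c,f(709,222),.145))
    print("scene amber cap",back(cs,fs(468,293),.145),"white", back(cs,fs(158,107),.145))
    print("tab px", proj(c,W(s.x,[[0,.165*np.sin(.35)]],.034+.165*np.cos(.35))),W(s.x,[[0,.165*np.sin(.35)]],.189))
    for n,uv,z in[("large amber",(176,311),.2),("flask",(318,188),0.0),("red",(440,312),.125),("green",(444,267),.125),("rack",(170,251),.075),("rack2",(78,212),.075)]: print(n,back(c,uv,z))
E
python3 stand.py
```

```text
[0.63415598 0.19557332 0.02      ]
[ 0.58952629 -0.23911074  0.02      ]
[ 0.45129862 -0.22527093  0.02      ]
[0.49669501 0.20782599 0.02      ]
[ 0.54302309 -0.01394415 -0.10501839] -6.01711072672625 [-0.74 -0.63  0.38 -0.01  0.05  0.39 -1.77  0.04 -0.77 -0.87 -1.58 -0.57
  0.43 -1.36]
[ 0.54299265 -0.01528014 -0.10256756] [-0.31 -0.4   0.86 -0.2   0.68  0.21 -1.2   0.29]
pads [[ 0.56031929  0.1501468   0.02      ]
 [ 0.52572689 -0.17803511  0.02      ]]
amber cap [0.55514623 0.14311657 0.145     ] white cap [ 0.53061225 -0.18063285  0.145     ]
scene amber cap [0.55816311 0.14929774 0.145     ] white [ 0.52742565 -0.17895341  0.145     ]
tab px [[287.50851092 267.14015861]] [[0.54895392 0.04232228 0.189     ]]
large amber [0.44847843 0.27200765 0.2       ]
flask [ 0.77590631 -0.02198751  0.        ]
red [ 0.46309965 -0.30604623  0.125     ]
green [ 0.56637499 -0.31614901  0.125     ]
rack [0.5896609  0.32792304 0.075     ]
rack2 [0.67691459 0.5535811  0.075     ]
```

```bash
cat > fit2.py <<'E'
from stand import *
def edgefit(c,p,z=.02):
    # refine: sample along each edge, find max-gradient crossing subpixel
    g=cv2.GaussianBlur(cv2.cvtColor(c["frame"],cv2.COLOR_BGR2GRAY),(3,3),0).astype(np.float32)
    out=[]
    E=[(0,1),(1,2),(2,3),(3,0)]
    N=[(1,0),(0,-1),(-1,0),(0,1)]
    for (a,b),n in zip(E,N):
        for s in np.linspace(.08,.92,25):
            l=loc[a]*(1-s)+loc[b]*s
            offs=np.linspace(-.012,.012,49)
            L=l+offs[:,None]*np.array(n)
            q=proj(c,W(p,L,z)).astype(np.float32)
            v=cv2.remap(g,q[:,0].reshape(1,-1),q[:,1].reshape(1,-1),cv2.INTER_LINEAR)[0]
            d=np.diff(v); k=np.argmin(d)
            if d[k]<-2: out.append((E.index((a,b)),s,offs[k]*1000+.25))
    return np.array(out)
p=np.array([.543,-.0145,-.104])
for n,cc in(("top",c),("scene",cs)):
    for it in range(4):
        o=edgefit(cc,p)
        m=[np.median(o[o[:,0]==i,2]) if (o[:,0]==i).sum()>4 else np.nan for i in range(4)]
        # slope on long edges
        if it==0: print(n,np.round(m,1),[(o[:,0]==i).sum() for i in range(4)])
        for i in (0,2):
            if it==0:
                e=o[o[:,0]==i]; print(i,np.polyfit(e[:,1]*.44,e[:,2]/1000,1), e[:,2].round(1))
        break
for uv in [(150,173),(672,245)]: print("pad",back(c,f(*uv),.02))
def seg(c,lo,hi,box):
    u0,v0,u1,v1=box; h=cv2.cvtColor(c["frame"],cv2.COLOR_BGR2HSV)[v0:v1,u0:u1]
    m=cv2.inRange(h,np.array(lo),np.array(hi)); n,l,s,ce=cv2.connectedComponentsWithStats(m)
    k=1+np.argmax(s[1:,4]); return s[k]+np.array([u0,v0,0,0,0]),ce[k]+[u0,v0]
print(seg(c,(100,120,60),(130,255,255),(375,265,405,300)))
print(seg(c,(100,120,60),(130,255,255),(275,245,300,290)))
print(seg(c,(0,0,0),(180,255,70),(232,253,256,280)))
E
python3 fit2.py
```

```text
top [-0.3 -1.2 -0.8 -0.8] [np.int64(25), np.int64(25), np.int64(25), np.int64(25)]
0 [ 0.00124875 -0.00052473] [-0.8 -2.3  0.8  1.3 -0.3  0.2 -0.8 -0.3  0.2 -1.2 -0.8 -0.3 -1.8 -0.8
 -0.3  0.2  0.8 -1.2 -0.8  1.7  0.2  0.8 -0.8 -0.3 -0.3]
2 [ 0.00242258 -0.00128297] [-0.3 -0.8 -1.2 -2.3 -2.7 -0.3 -0.8 -1.2 -1.8 -1.2  0.2 -0.3 -0.8 -1.2
 -0.8 -0.3  0.8  0.2 -0.3 -0.8 -0.3 -0.8 -0.3 -0.8 -1.2]
scene [-0.8 -0.3  5.8  2.2] [np.int64(25), np.int64(17), np.int64(18), np.int64(25)]
0 [-0.0027972   0.00338538] [-1.8 -3.8 -0.3 -0.8 -0.8 -0.8 -0.8 10.7 11.8 10.7  9.8 11.2 10.2 -2.7
 11.8 -2.3  1.3 11.8 -0.8 -1.2 -1.2 -0.3  0.2 -1.8 -1.2]
2 [0.00470941 0.00388463] [ 6.3  6.7  6.3  5.8  2.8  1.3  0.2 11.8 -1.8  6.7  1.7  1.7 -1.8 11.2
 11.2  5.8  6.7  5.8]
pad [0.55989864 0.14929013 0.02      ]
pad [ 0.5247803  -0.17779484  0.02      ]
(array([378, 272,  18,  18, 256]), array([386.41015625, 280.47265625]))
(array([282, 257,  12,  20, 194]), array([287.38659794, 266.7628866 ]))
(array([235, 257,  18,  18, 251]), array([243.1752988 , 265.14741036]))
```

```bash
cat > ov.py <<'E'
from stand import *
p=np.array([.543,-.0145,-.104])
th=np.linspace(0,2*np.pi,60)
def circ(x,y,z,r): return np.c_[x+r*np.cos(th),y+r*np.sin(th),np.full(60,z)]
def overlay(c,circs,box,k,name):
    u0,v0,u1,v1=box
    im=cv2.resize(c["frame"][v0:v1,u0:u1],None,fx=k,fy=k,interpolation=cv2.INTER_CUBIC)
    for X,col in circs:
        q=(proj(c,X)-[u0,v0]+.5)*k-.5
        cv2.polylines(im,[np.round(q).astype(int)],True,col,1)
    cv2.imwrite("pics/"+name,im); return im
def bottle(x,y,z=.02): return [(circ(x,y,z,.027),(0,255,255)),(circ(x,y,z+.078,.027),(0,255,0)),(circ(x,y,z+.095,.020),(255,0,255)),(circ(x,y,z+.125,.020),(0,0,255))]
if __name__=="__main__":
    L,R=W(p,[[0,.165],[0,-.165]],.02)
    base=[(W(p,loc,.02),(255,255,0)),(circ(*L,.038),(255,0,0)),(circ(*R,.038),(255,0,0))]
    A=base+bottle(L[0],L[1])+bottle(R[0],R[1])
    ims=[overlay(c,A,(220,230,270,310),7,"a.png"),overlay(c,A,(360,250,410,330),7,"b.png")]
    cv2.imwrite("pics/ov1.png",np.hstack(ims))
    ims=[overlay(cs,A,(345,235,410,315),6,"a.png"),overlay(cs,A,(270,190,335,270),6,"b.png")]
    cv2.imwrite("pics/ov2.png",np.hstack(ims))
E
python3 ov.py
```

```text
(no output)
```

View pics/ov1.png

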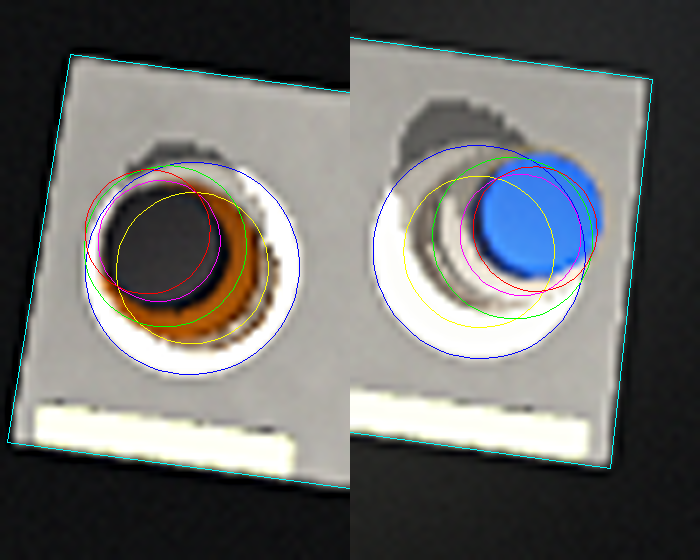

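View pics/ov2.png

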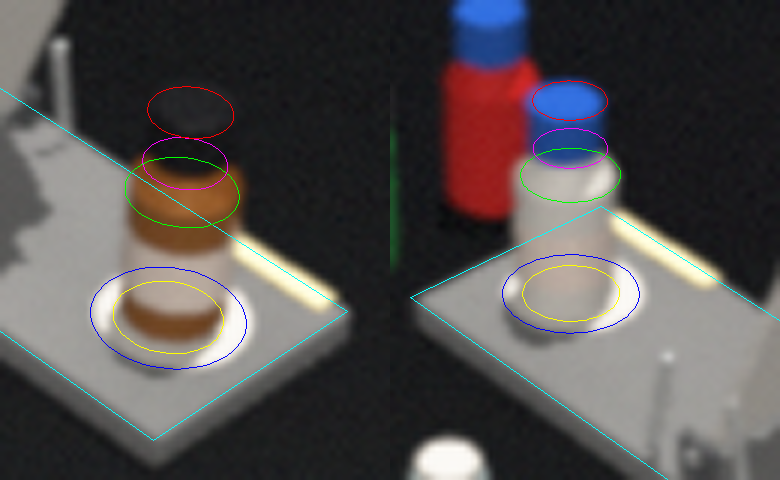

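Both bottles sit about 5 to 7 mm off their pad centres: amber is near (0.556, 0.1445) and white near (0.531, -0.180). With the tool at yaw 174°, tool x is the stand's -x, tool y its +y and tool z points down. Next I plan the transit.

```bash
cat > go.py <<'E'
from h import *
import sys
P=np.array([.543,-.0145,-.104])
def s2w(x,y): C,S=np.cos(P[2]),np.sin(P[2]); return np.array([P[0]+C*x-S*y,P[1]+S*x+C*y])
def w2s(X): C,S=np.cos(P[2]),np.sin(P[2]); d=np.array(X[:2])-P[:2]; return np.array([C*d[0]+S*d[1],-S*d[0]+C*d[1]])
def plan(target,yaw,n):
    s=get_state(); p=s["tcp_pos"]; y0=s["eef_rot"][2]; dy=(yaw-y0+180)%360-180
    out=[]; step=(np.array(target)-p)/n
    for i in range(n):
        a=np.radians(y0+dy*i/n); tx=np.array([np.cos(a),np.sin(a),0]);ty=np.array([np.sin(a),-np.cos(a),0])
        out.append(([round(float(step@tx)/.05,3),round(float(step@ty)/.05,3),round(float(-step[2])/.05,3)],round(-dy/n/6,3)))
    return out
def st():
    s=get_state(); print("t",s["time_s"],"tcp",s["tcp_pos"].round(4),"rot",s["eef_rot"].round(2),"stand",w2s(s["tcp_pos"]).round(4),"F",s["contact_force"].round(2),"M",s["moment"].round(2),"w",round(s["gripper_width"],4),"j",s["joints"].round(1))
E
python3 - <<'E'
from go import *
st(); print("amber",w2s([.5555,.1442]),"white",w2s([.5305,-.180]))
for q in plan([.5555,.1442,.25],174.04,14): print(q)
E
```

```text
t 0.5 tcp [0.2269 0.6357 0.2265] rot [-180.     -0.   -109.64] stand [-0.3819  0.6139] F [-0.39 -0.32  0.5 ] M [-0.03 -0.01  0.01] w 0.0879 j [ 86.9  20.5   0.7  -0.  -70.1 -16.5]
amber [-0.0040426   0.15914018] white [ 0.00474853 -0.16590344]
([0.503, -0.678, -0.034], np.float64(0.909))
([0.437, -0.723, -0.034], np.float64(0.909))
([0.366, -0.761, -0.034], np.float64(0.909))
([0.292, -0.792, -0.034], np.float64(0.909))
([0.216, -0.817, -0.034], np.float64(0.909))
([0.137, -0.833, -0.034], np.float64(0.909))
([0.057, -0.843, -0.034], np.float64(0.909))
([-0.023, -0.844, -0.034], np.float64(0.909))
([-0.103, -0.838, -0.034], np.float64(0.909))
([-0.182, -0.825, -0.034], np.float64(0.909))
([-0.26, -0.804, -0.034], np.float64(0.909))
([-0.335, -0.775, -0.034], np.float64(0.909))
([-0.407, -0.74, -0.034], np.float64(0.909))
([-0.476, -0.698, -0.034], np.float64(0.909))
```

apply_moves([
  [0,[0.5,-0.68,-0.034],0.91],
  [0,[0.44,-0.72,-0.034],0.91],
  [0,[0.37,-0.76,-0.034],0.91],
  [0,[0.29,-0.79,-0.034],0.91],
  [0,[0.22,-0.82,-0.034],0.91],
  [0,[0.14,-0.83,-0.034],0.91],
  [0,[0.06,-0.84,-0.034],0.91],
  [0,[-0.02,-0.84,-0.034],0.91],
], squeeze=25)

```text
time_s: 1.5
tcp_pos: [0.4142, 0.3535, 0.2405]
eef_rot: [180.0, 0.0, -153.5]
contact_force: [0.2, 0.3, -0.6]
gripper_width: 0.0876
```

Run:
```python
from go import *
st()
for q in plan([.5555,.1442,.25],174.04,6): print(q)
```

```text
t 1.5 tcp [0.4142 0.3535 0.2405] rot [ 1.7998e+02  3.0000e-02 -1.5349e+02] stand [-0.1663  0.3527] F [ 0.19  0.26 -0.64] M [ 0.1  -0.11  0.03] w 0.0876 j [ 61.1   7.7 -14.7   0.  -67.6 -34.6]
([-0.11, -0.835, -0.032], np.float64(0.902))
([-0.188, -0.82, -0.032], np.float64(0.902))
([-0.265, -0.799, -0.032], np.float64(0.902))
([-0.339, -0.771, -0.032], np.float64(0.902))
([-0.41, -0.735, -0.032], np.float64(0.902))
([-0.478, -0.693, -0.032], np.float64(0.902))
```

apply_moves([
  [0,[-0.11,-0.835,-0.03],0.9],
  [0,[-0.19,-0.82,-0.03],0.9],
  [0,[-0.265,-0.8,-0.03],0.9],
  [0,[-0.34,-0.77,-0.03],0.9],
  [0,[-0.41,-0.735,-0.03],0.9],
  [0,[-0.48,-0.69,-0.03],0.9],
  [0,[0,0,0],0],
  [0,[0,0,0],0],
])

```text
time_s: 2.5
tcp_pos: [0.5558, 0.1459, 0.2491]
eef_rot: [180.0, -0.0, 174.3]
contact_force: [-0.7, 0.0, -0.1]
gripper_width: 0.0877
```

Run:
```python
from go import *
st()
for q in plan([.5555,.1442,.112],174.04,4): print(q)
```

```text
t 2.5 tcp [0.5558 0.1459 0.2491] rot [ 1.7999e+02 -1.0000e-02  1.7427e+02] stand [-0.0039  0.1609] F [-0.65  0.02 -0.12] M [0.13 0.01 0.03] w 0.0877 j [ 34.2  10.3 -10.3  -0.  -69.4 -39.9]
([0.001, -0.009, 0.686], np.float64(0.01))
([0.001, -0.009, 0.686], np.float64(0.01))
([0.001, -0.009, 0.686], np.float64(0.01))
([0.001, -0.009, 0.686], np.float64(0.01))
```

apply_moves([
  [0,[0,-0.02,0.7],0.04],
  [0,[0,0,0.7],0],
  [0,[0,0,0.7],0],
  [0,[0,0,0.64],0],
  [0,[0,0,0],0],
])

```text
time_s: 3.12
tcp_pos: [0.5538, 0.1451, 0.1102]
eef_rot: [-179.8, -0.2, 174.1]
contact_force: [0.2, 0.1, 0.1]
gripper_width: 0.0874
```

Run:
```python
from go import *
st()
c=cap("top"); crop(c,210,210,310,310,6,"g1.png")
c=cap("scene"); crop(c,340,200,440,310,6,"g1s.png")
```

```text
t 3.125 tcp [0.5538 0.1451 0.1102] rot [-179.85   -0.22  174.13] stand [-0.0058  0.1599] F [0.2  0.13 0.08] M [ 0.06 -0.07 -0.03] w 0.0874 j [ 34.2  17.  -21.   -0.  -52.2 -40.1]
```

View pics/g1s.png

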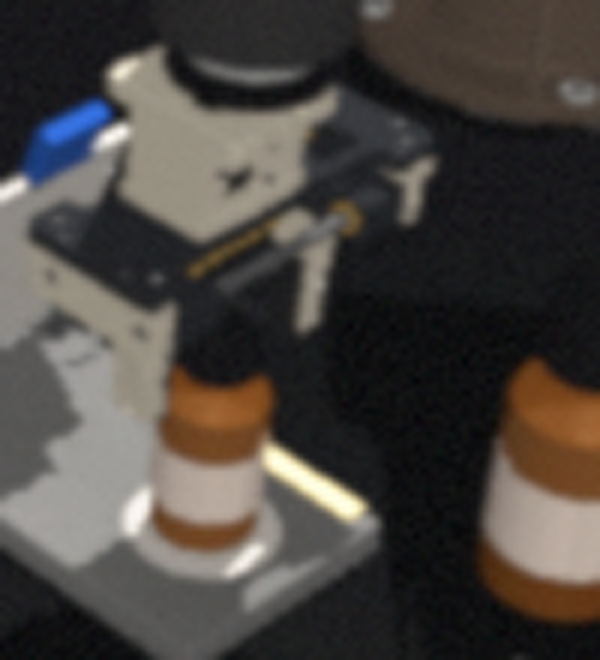

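The open fingers straddle the amber cap, with the cap at about (220,340) in the crop, and there is no contact. Closing now.

apply_moves([
  [120,[0,0,0],0],
  [255,[0,0,0],0],
  [255,[0,0,0],0],
  [255,[0,0,0],0],
  [255,[0,0,0],0],
  [255,[0,0,0],0],
])

```text
time_s: 3.98
tcp_pos: [0.5557, 0.145, 0.1121]
eef_rot: [-180.0, -0.0, 174.0]
contact_force: [-0.2, 0.4, 0.8]
gripper_width: 0.0394
```

apply_moves([
  [255,[0,0,0],0],
  [255,[0,0,-0.2],0],
  [255,[0,0,-0.3],0],
  [255,[0,0,0],0],
  [255,[0,0,0],0],
])

```text
time_s: 4.6
tcp_pos: [0.5556, 0.1451, 0.1373]
eef_rot: [180.0, 0.0, 174.0]
contact_force: [0.0, 0.8, -3.5]
gripper_width: 0.0397
```

Run:
```python
from go import *
st()
c=cap("top"); crop(c,210,210,310,310,6,"g2.png")
c=cap("scene"); crop(c,340,200,440,310,6,"g2s.png")
```

```text
t 4.6 tcp [0.5556 0.1451 0.1373] rot [1.7998e+02 1.0000e-02 1.7403e+02] stand [-0.004  0.16 ] F [ 0.01  0.83 -3.52] M [ 0.02 -0.02  0.03] w 0.0397 j [ 34.1  15.4 -19.2  -0.  -55.4 -40.1]
```

View pics/g2s.png

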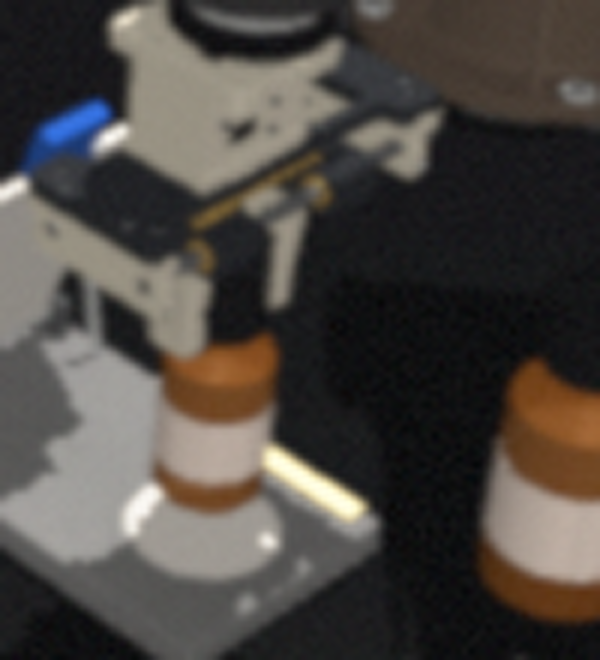

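View pics/g2.png

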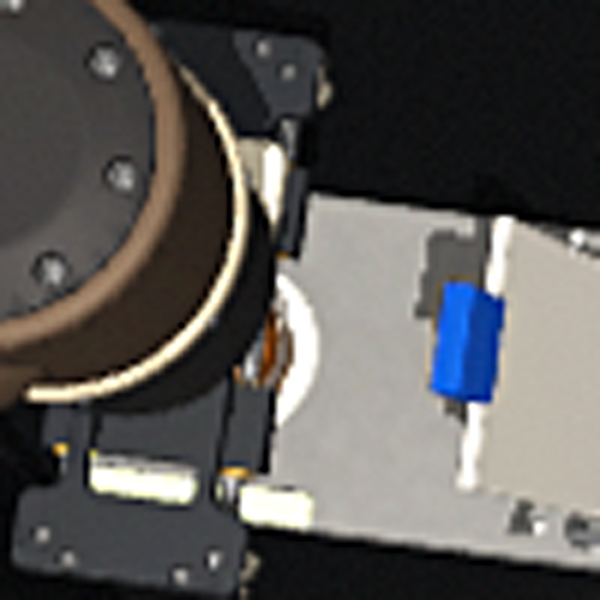

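The amber bottle is lifted and upright. The width is 39.7 mm, which matches the 40 mm cap. Next it goes to the waiting spot on the robot side.

apply_moves([
  [255,[0.3,-0.1,0],0],
  [255,[0.6,-0.2,0],0],
  [255,[0.7,-0.2,0],0],
  [255,[0.6,-0.2,0],0],
  [255,[0.3,-0.1,0],0],
  [255,[0,0,0.2],0],
  [255,[0,0,0.4],0],
  [255,[0,0,0.2],0],
  [255,[0,0,0],0],
  [255,[0,0,0],0],
])

```text
time_s: 5.95
tcp_pos: [0.4278, 0.1184, 0.0974]
eef_rot: [-180.0, 0.0, 174.0]
contact_force: [0.5, -0.2, -3.0]
gripper_width: 0.0396
```

Run:
```python
from go import *
st()
```

```text
t 5.95 tcp [0.4278 0.1184 0.0974] rot [-1.7999e+02  1.0000e-02  1.7404e+02] stand [-0.1284  0.1202] F [ 0.48 -0.18 -2.99] M [ 0.09 -0.05  0.04] w 0.0396 j [ 41.1   6.3 -37.6   0.  -46.1 -47.1]
```

Lower the last 4 to 5 mm in small steps until it touches.

apply_moves([
  [255,[0,0,0.06],0],
  [255,[0,0,0.03],0],
  [255,[0,0,0],0],
  [255,[0,0,0],0],
])

```text
time_s: 6.45
tcp_pos: [0.4274, 0.1183, 0.0928]
eef_rot: [180.0, 0.0, 174.0]
contact_force: [0.4, 0.2, -3.3]
gripper_width: 0.0395
```

apply_moves([
  [255,[0,0,0.016],0],
  [255,[0,0,0],0],
  [255,[0,0,0],0],
])

```text
time_s: 6.82
tcp_pos: [0.4275, 0.1184, 0.0921]
eef_rot: [180.0, 0.0, 174.0]
contact_force: [-1.8, 0.6, 1.6]
gripper_width: 0.039
```

apply_moves([
  [150,[0,0,0],0],
  [80,[0,0,0],0],
  [0,[0,0,0],0],
  [0,[0,0,0],0],
  [0,[0,0,-0.4],0],
  [0,[0,0,-0.8],0],
  [0,[0,0,-0.8],0],
  [0,[0,0,-0.8],0],
  [0,[0,0,0],0],
])

```text
time_s: 7.95
tcp_pos: [0.4289, 0.1192, 0.235]
eef_rot: [179.8, 0.3, 174.1]
contact_force: [0.4, -0.2, -1.0]
gripper_width: 0.0878
```

Run:
```python
from go import *
st()
for q in plan([.5305,-.180,.25],174.04,8): print(q)
```

```text
t 7.95 tcp [0.4289 0.1192 0.235 ] rot [179.77   0.28 174.06] stand [-0.1274  0.1212] F [ 0.39 -0.17 -0.98] M [ 0.12 -0.04  0.02] w 0.0878 j [ 41.1  -2.4 -26.2   0.1 -65.8 -47.1]
([-0.33, -0.718, -0.038], np.float64(0.0))
([-0.33, -0.718, -0.038], np.float64(0.0))
([-0.33, -0.718, -0.038], np.float64(0.0))
([-0.33, -0.718, -0.038], np.float64(0.0))
([-0.33, -0.718, -0.038], np.float64(0.0))
([-0.33, -0.718, -0.038], np.float64(0.0))
([-0.33, -0.718, -0.038], np.float64(0.0))
([-0.33, -0.718, -0.038], np.float64(0.0))
```

apply_moves([
  [0,[0,-0.7,-0.3],0],
  [0,[0,-0.9,-0.1],0],
  [0,[-0.3,-0.9,0],0],
  [0,[-0.4,-0.9,0],0],
  [0,[-0.6,-0.9,0],0],
  [0,[-0.7,-0.9,0],0],
  [0,[-0.66,-0.52,0],0],
  [0,[0,0,0],0],
  [0,[0,0,0],0],
])

```text
time_s: 9.07
tcp_pos: [0.5292, -0.18, 0.2506]
eef_rot: [180.0, -0.1, 174.0]
contact_force: [0.3, 0.2, -0.2]
gripper_width: 0.0876
```

Run:
```python
from ov import *
from go import *
st()
c=cap("top");cs=cap("scene")
Wt=s2w(-.1284,.1202)
A=bottle(Wt[0],Wt[1],0.)
a=overlay(c,A,(230,260,300,330),8,"a.png"); b=overlay(cs,A,(390,190,460,260),8,"b.png")
cv2.imwrite("pics/wait.png",np.vstack([a,b])[:, :]) if 0 else cv2.imwrite("pics/wait.png",cv2.resize(np.hstack([a,b]),(800,400)))
```

```text
t 9.175 tcp [ 0.5293 -0.1794  0.2516] rot [ 1.7999e+02 -2.0000e-02  1.7408e+02] stand [ 0.0035 -0.1654] F [ 0.86 -0.98  0.25] M [ 0.06 -0.11  0.02] w 0.0877 j [  1.3   8.7 -11.9  -0.  -69.3  -7.3]
```

View pics/wait.png

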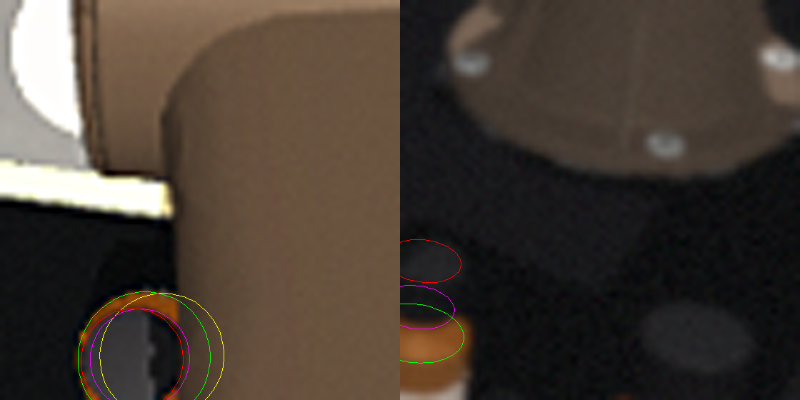

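The waiting amber bottle stands upright, and its outline in both views fits the predicted circles to about 1 mm. Next, the white bottle.

apply_moves([
  [0,[0,0,0.7],0],
  [0,[0,0,0.7],0],
  [0,[0,0,0.7],0],
  [0,[0,0,0.66],0],
  [120,[0,0,0],0],
  [255,[0,0,0],0],
  [255,[0,0,0],0],
  [255,[0,0,0],0],
  [255,[0,0,0],0],
  [255,[0,0,0],0],
  [255,[0,0,0],0],
])

```text
time_s: 10.65
tcp_pos: [0.5301, -0.1801, 0.1143]
eef_rot: [-180.0, 0.0, 174.0]
contact_force: [-0.6, 0.9, 4.1]
gripper_width: 0.0393
```

Run:
```python
from go import *
st()
c=cap("scene"); crop(c,240,170,340,260,6,"g3s.png")
```

```text
t 10.65 tcp [ 0.5301 -0.1801  0.1143] rot [-1.7999e+02  3.0000e-02  1.7405e+02] stand [ 0.0044 -0.166 ] F [-0.63  0.92  4.07] M [0.37 0.24 0.01] w 0.0393 j [  1.3  15.5 -22.6   0.  -51.9  -7.2]
```

View pics/g3s.png

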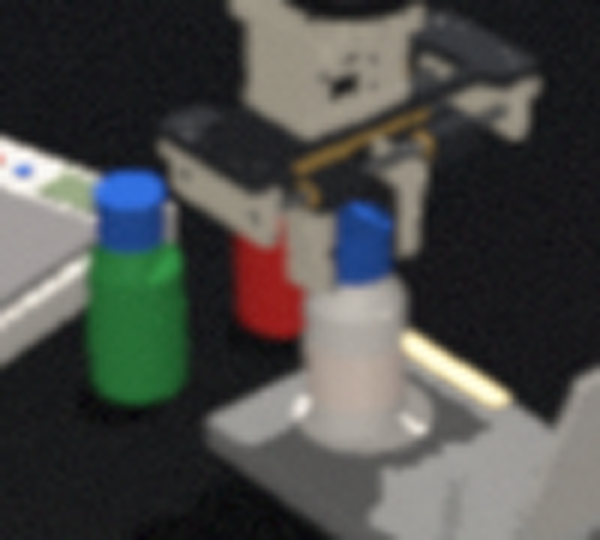

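apply_moves([
  [255,[0,0,-0.2],0],
  [255,[0,0,-0.5],0],
  [255,[0,0,-0.8],0],
  [255,[0,0,-0.8],0],
  [255,[0,0,-0.8],0],
  [255,[0,0,-0.8],0],
  [255,[0,0,-0.5],0],
  [255,[0,0,-0.2],0],
  [255,[0,0,0],0],
])

```text
time_s: 11.82
tcp_pos: [0.5297, -0.1799, 0.3437]
eef_rot: [180.0, -0.0, 174.0]
contact_force: [-0.1, 0.5, -2.4]
gripper_width: 0.0397
```

Run:
```python
from go import *
st()
c=cap("scene"); crop(c,240,130,340,260,5,"g4s.png")
```

```text
t 11.825 tcp [ 0.5297 -0.1799  0.3437] rot [179.98  -0.   174.03] stand [ 0.004  -0.1659] F [-0.12  0.46 -2.44] M [ 0.09 -0.06  0.05] w 0.0397 j [  1.3   6.5  -2.8  -0.  -80.7  -7.2]
```

View pics/g4s.png

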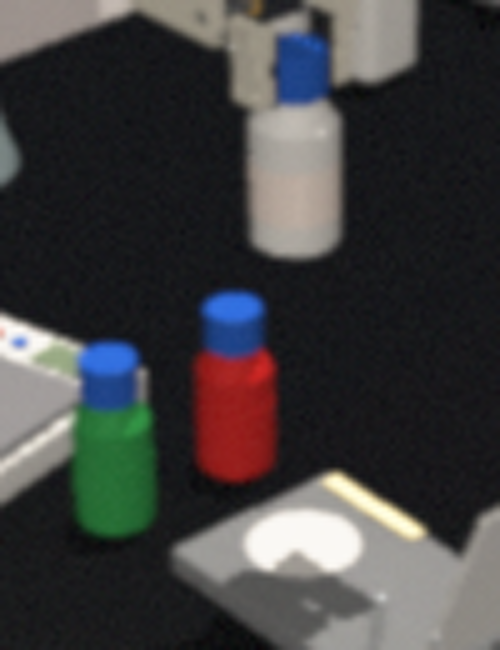

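apply_moves([
  [255,[0.08,0.4,0],0],
  [255,[0,0.8,0],0],
  [255,[0,0.9,0],0],
  [255,[0,0.9,0],0],
  [255,[0,0.9,0],0],
  [255,[0,0.9,0],0],
  [255,[0,0.9,0],0],
  [255,[0,0.6,0],0],
  [255,[0,0.32,0],0],
  [255,[0,0,0],0],
  [255,[0,0,0],0],
])

```text
time_s: 13.25
tcp_pos: [0.5601, 0.1489, 0.3434]
eef_rot: [-180.0, -0.0, 174.0]
contact_force: [0.0, -1.0, -1.9]
gripper_width: 0.0393
```

Run:
```python
from ov import *
from go import *
st()
c=cap("top"); R=W(p,[[0,-.165]],.02)[0]
overlay(c,[(W(p,loc,.02),(255,255,0)),(circ(*R,.038),(255,0,0)),(circ(*R,.002),(0,0,255))],(340,240,420,330),6,"rp.png")
```

```text
t 13.35 tcp [0.5602 0.1487 0.3438] rot [-1.7999e+02 -1.0000e-02  1.7398e+02] stand [0.0002 0.1641] F [ 0.21  0.06 -1.59] M [ 0.07 -0.03 -0.01] w 0.0394 j [ 34.2   8.5  -0.4   0.  -81.1 -40.2]
```

View pics/rp.png

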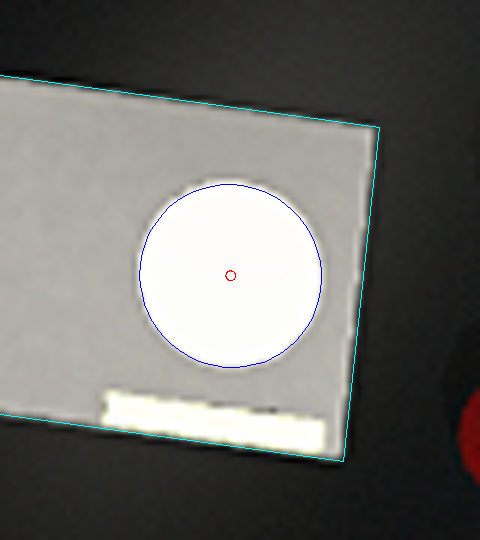

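apply_moves([
  [255,[0,0.01,0.4],0],
  [255,[0,0,0.8],0],
  [255,[0,0,0.8],0],
  [255,[0,0,0.8],0],
  [255,[0,0,0.8],0],
  [255,[0,0,0.6],0],
  [255,[0,0,0.3],0],
  [255,[0,0,0],0],
  [255,[0,0,0],0],
])

```text
time_s: 14.52
tcp_pos: [0.5613, 0.1504, 0.1203]
eef_rot: [179.9, 0.1, 174.0]
contact_force: [0.1, 0.1, -1.0]
gripper_width: 0.0395
```

Run:
```python
from go import *
st()
```

```text
t 14.525 tcp [0.5613 0.1504 0.1203] rot [1.7994e+02 1.1000e-01 1.7405e+02] stand [0.001  0.1659] F [ 0.1   0.14 -1.04] M [ 0.08 -0.05 -0.02] w 0.0395 j [ 34.3  16.9 -19.6   0.  -53.3 -40.3]
```

apply_moves([
  [255,[0,0,0.06],0],
  [255,[0,0,0.03],0],
  [255,[0,0,0],0],
  [255,[0,0,0],0],
])

```text
time_s: 15.02
tcp_pos: [0.5604, 0.1501, 0.1145]
eef_rot: [180.0, 0.0, 174.0]
contact_force: [-0.0, -0.1, -1.7]
gripper_width: 0.0395
```

apply_moves([
  [255,[0,0,0.02],0],
  [255,[0,0,0],0],
  [255,[0,0,0],0],
])

```text
time_s: 15.4
tcp_pos: [0.5605, 0.1502, 0.1143]
eef_rot: [180.0, 0.0, 174.1]
contact_force: [-2.1, -0.4, 5.3]
gripper_width: 0.0394
```

apply_moves([
  [150,[0,0,0],0],
  [80,[0,0,0],0],
  [0,[0,0,0],0],
  [0,[0,0,0],0],
  [0,[0,0,-0.4],0],
  [0,[0,0,-0.8],0],
  [0,[0,0,-0.8],0],
  [0,[0,0,-0.6],0],
  [0,[0.8,-0.2,0],0],
  [0,[0.9,-0.3,0],0],
  [0,[0.85,-0.4,0],0],
  [0,[0,0,0],0],
])

```text
time_s: 16.9
tcp_pos: [0.4266, 0.1176, 0.244]
eef_rot: [179.9, 0.0, 174.1]
contact_force: [0.4, 0.1, 0.6]
gripper_width: 0.0878
```

Run:
```python
from ov import *
from go import *
st()
c=cap("top");cs=cap("scene")
L=W(p,[[0,.165]],.02)[0]
A=[(circ(*L,.038),(255,0,0))]+bottle(L[0],L[1])
a=overlay(c,A,(215,230,275,300),6,"a.png"); b=overlay(cs,A,(345,230,405,300),6,"b.png")
cv2.imwrite("pics/wl.png",np.hstack([a,b]))
for q in plan(np.r_[s2w(-.1284,.1202),.0935],174.04,4): print(q)
```

```text
t 17.0 tcp [0.429  0.1188 0.244 ] rot [1.7993e+02 8.0000e-02 1.7408e+02] stand [-0.1273  0.1207] F [ 0.6   0.1  -0.92] M [ 0.13 -0.06  0.03] w 0.0874 j [ 41.   -2.6 -25.1   0.  -67.3 -46.9]
([0.008, -0.004, 0.75], np.float64(0.0))
([0.008, -0.004, 0.75], np.float64(0.0))
([0.008, -0.004, 0.75], np.float64(0.0))
([0.008, -0.004, 0.75], np.float64(0.0))
```

View pics/wl.png

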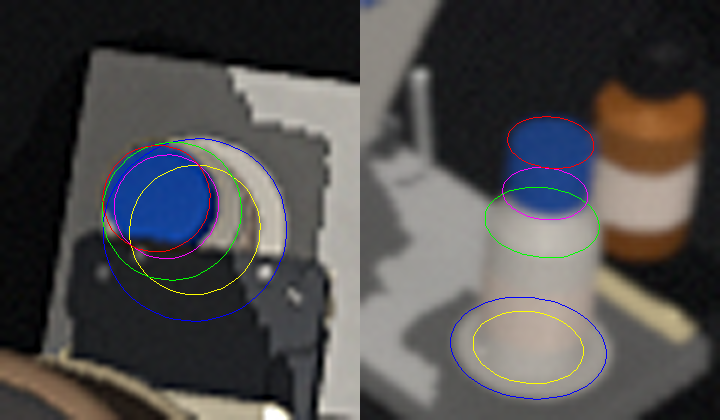

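The white bottle stands upright on the left pad, with its cap and body matching the predicted circles to about 1 to 2 mm. Now I pick up the amber one.

apply_moves([
  [0,[0.01,0,0.7],0],
  [0,[0,0,0.8],0],
  [0,[0,0,0.8],0],
  [0,[0,0,0.69],0],
  [120,[0,0,0],0],
  [255,[0,0,0],0],
  [255,[0,0,0],0],
  [255,[0,0,0],0],
  [255,[0,0,0],0],
  [255,[0,0,0],0],
  [255,[0,0,0],0],
])

```text
time_s: 18.48
tcp_pos: [0.4283, 0.1188, 0.0943]
eef_rot: [180.0, 0.0, 174.0]
contact_force: [-3.8, 0.7, 6.1]
gripper_width: 0.0398
```

Run:
```python
from go import *
st()
```

```text
t 18.475 tcp [0.4283 0.1188 0.0943] rot [1.7999e+02 1.0000e-02 1.7405e+02] stand [-0.1279  0.1206] F [-3.75  0.75  6.13] M [ 0.35  1.18 -0.01] w 0.0398 j [ 41.1   6.6 -37.7  -0.  -45.6 -47. ]
```

apply_moves([
  [255,[0,0,-0.2],0],
  [255,[0,0,-0.5],0],
  [255,[0,0,-0.8],0],
  [255,[0,0,-0.8],0],
  [255,[0,0,-0.5],0],
  [255,[0,0,-0.2],0],
  [255,[0,-0.4,0],0],
  [255,[0,-0.7,0],0],
  [255,[0,-0.9,0],0],
  [255,[0,-0.9,0],0],
  [255,[0,-0.9,0],0],
  [255,[0,-0.9,0],0],
])

```text
time_s: 19.98
tcp_pos: [0.4023, -0.117, 0.2427]
eef_rot: [-180.0, -0.1, 174.0]
contact_force: [1.0, -0.3, -2.6]
gripper_width: 0.0393
```

apply_moves([
  [255,[-0.3,-0.6,0],0],
  [255,[-0.7,-0.4,0],0],
  [255,[-0.8,0,0],0],
  [255,[-0.5,0,0],0],
  [255,[-0.26,0,0],0],
  [255,[0,0,0],0],
  [255,[0,0,0],0],
])

```text
time_s: 20.85
tcp_pos: [0.5249, -0.178, 0.2437]
eef_rot: [180.0, -0.0, 174.0]
contact_force: [-0.8, -1.1, -3.4]
gripper_width: 0.0394
```

Run:
```python
from go import *
st()
c=cap("scene"); crop(c,240,130,340,260,5,"g5s.png")
```

```text
t 20.85 tcp [ 0.5249 -0.178   0.2437] rot [ 1.7999e+02 -5.0000e-02  1.7404e+02] stand [-0.001  -0.1645] F [-0.8  -1.14 -3.35] M [ 0.06 -0.04  0.01] w 0.0394 j [  1.5   8.6 -13.2  -0.  -68.3  -7.5]
```

View pics/g5s.png

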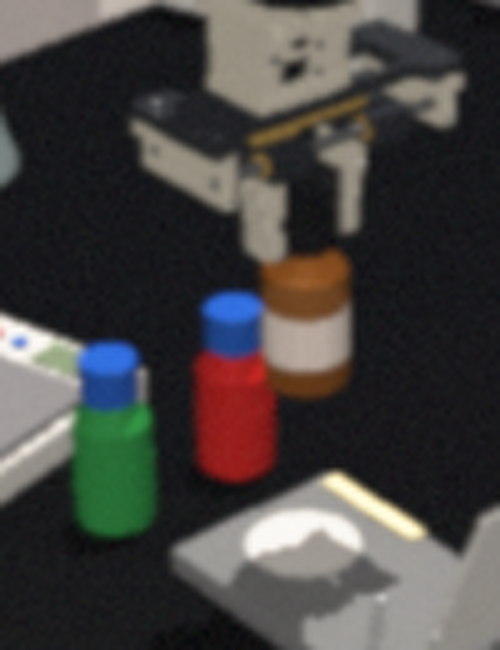

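apply_moves([
  [255,[-0.01,0,0.4],0],
  [255,[0,0,0.7],0],
  [255,[0,0,0.7],0],
  [255,[0,0,0.5],0],
  [255,[0,0,0.2],0],
  [255,[0,0,0.02],0],
  [255,[0,0,0],0],
  [255,[0,0,0],0],
])

```text
time_s: 21.9
tcp_pos: [0.5272, -0.1782, 0.1189]
eef_rot: [180.0, 0.1, 174.0]
contact_force: [-0.9, -0.5, -2.3]
gripper_width: 0.0397
```

Run:
```python
from go import *
st()
```

```text
t 21.9 tcp [ 0.5272 -0.1782  0.1189] rot [1.8000e+02 1.1000e-01 1.7405e+02] stand [ 0.0013 -0.1644] F [-0.89 -0.53 -2.33] M [ 0.1  -0.06  0.01] w 0.0397 j [  1.5  14.9 -22.8   0.  -52.2  -7.5]
```

apply_moves([
  [255,[0,0,0.05],0],
  [255,[0,0,0.02],0],
  [255,[0,0,0],0],
  [255,[0,0,0],0],
])

```text
time_s: 22.4
tcp_pos: [0.5266, -0.1782, 0.1144]
eef_rot: [-180.0, -0.0, 174.0]
contact_force: [-0.0, 0.8, -1.1]
gripper_width: 0.0393
```

apply_moves([
  [255,[0,0,0.016],0],
  [255,[0,0,0],0],
  [255,[0,0,0],0],
])

```text
time_s: 22.78
tcp_pos: [0.5266, -0.1783, 0.1143]
eef_rot: [-180.0, 0.0, 174.1]
contact_force: [-2.6, 1.0, 5.0]
gripper_width: 0.0392
```

apply_moves([
  [150,[0,0,0],0],
  [80,[0,0,0],0],
  [0,[0,0,0],0],
  [0,[0,0,0],0],
  [0,[0,0,-0.4],0],
  [0,[0,0,-0.8],0],
  [0,[0,0,-0.8],0],
  [0,[0,0,-0.8],0],
  [0,[0,0,-0.6],-0.8],
  [0,[0,0,0],-1],
  [0,[0,0,0],-1],
  [0,[0,0,0],-1],
])

```text
time_s: 24.28
tcp_pos: [0.5266, -0.1781, 0.2835]
eef_rot: [180.0, 0.0, -163.0]
contact_force: [0.1, -0.2, -0.4]
gripper_width: 0.0876
```

apply_moves([
  [0,[0,0,0],-1],
  [0,[0,0,0],-1],
  [0,[0,0,0],-1],
  [0,[0,0,0],-1],
  [0,[0,0,0],-1],
  [0,[0,0,0],-1],
  [0,[0,0,0],-1],
  [0,[0,0,0],-1],
  [0,[0,0,0],-1],
  [0,[0,0,0],-1],
  [0,[0,0,0],-1],
  [0,[0,0,0],-0.2],
])

```text
time_s: 25.78
tcp_pos: [0.5266, -0.1781, 0.2835]
eef_rot: [180.0, -0.0, -95.9]
contact_force: [0.2, -1.0, 0.4]
gripper_width: 0.0876
```

Run:
```python
from ov import *
from go import *
st()
c=cap("top");cs=cap("scene")
L,R=W(p,[[0,.165],[0,-.165]],.02)
A=[(circ(*L,.038),(255,0,0))]+bottle(L[0],L[1])+[(circ(*R,.038),(255,0,0))]+bottle(R[0],R[1])
b=overlay(cs,A,(270,180,410,310),5,"b.png")
overlay(c,A,(215,220,415,330),4,"b2.png")
```

```text
t 25.875 tcp [ 0.5266 -0.1781  0.2835] rot [180.    -0.   -96.04] stand [ 0.0006 -0.1645] F [0.39 0.02 0.23] M [-0.03  0.01  0.09] w 0.0877 j [  1.5   7.4  -9.3  -0.  -73.2  82.5]
```

View pics/b.png

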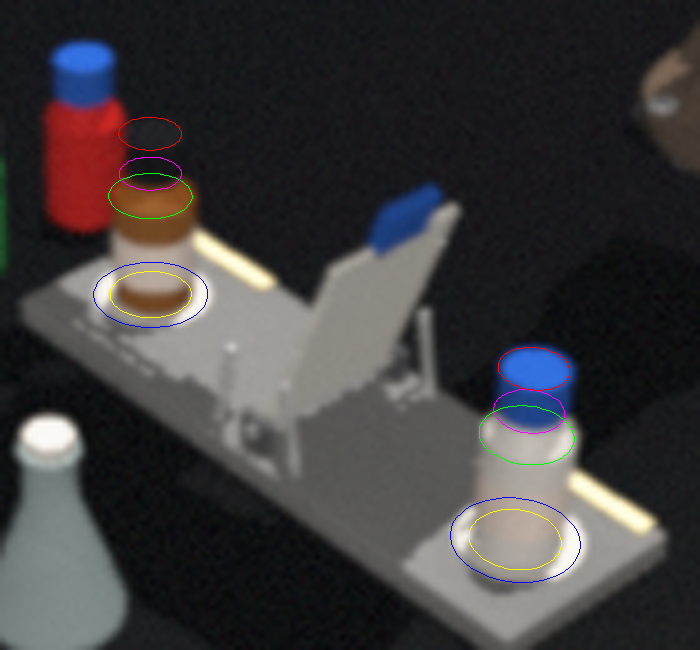

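View pics/b2.png

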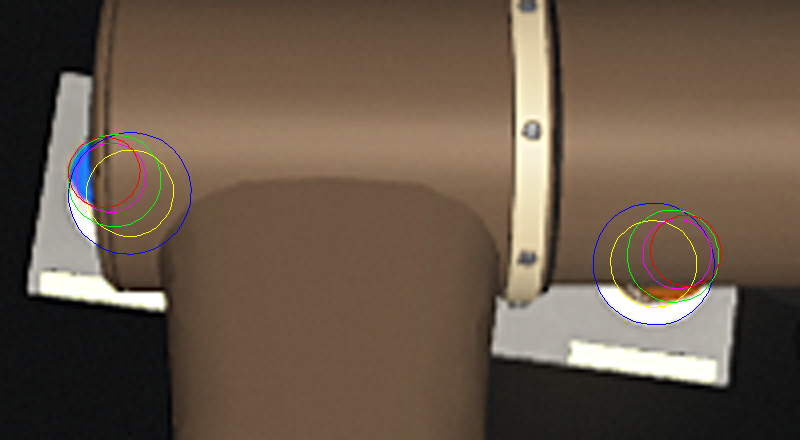

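Both bottles are upright and centred on the swapped pads in the scene view. The 1 px offset there is that camera's constant bias, since the empty pads showed it too. Next I move over the tab.

apply_moves([
  [0,[-0.5,0,0],0],
  [0,[-0.8,0,0],0],
  [0,[-0.8,0,0],0],
  [0,[-0.8,0,0],0],
  [0,[-0.8,0,0],0],
  [0,[-0.5,0,0],0],
  [0,[-0.2,0,0],0],
  [0,[0,0,0],0],
  [0,[0,0,0],0],
])

```text
time_s: 27.1
tcp_pos: [0.5493, 0.04, 0.2836]
eef_rot: [180.0, -0.0, -96.0]
contact_force: [-0.7, 0.7, 0.2]
gripper_width: 0.0877
```

Run:
```python
from go import *
st()
c=cap("scene"); crop(c,270,150,410,270,5,"f1.png")
```

```text
t 27.1 tcp [0.5493 0.04   0.2836] rot [ 1.800e+02 -1.000e-02 -9.601e+01] stand [0.0006 0.0548] F [-0.72  0.74  0.24] M [-0.1  -0.04  0.01] w 0.0877 j [ 24.5   6.9  -9.9   0.  -73.2  59.4]
```

View pics/f1.png

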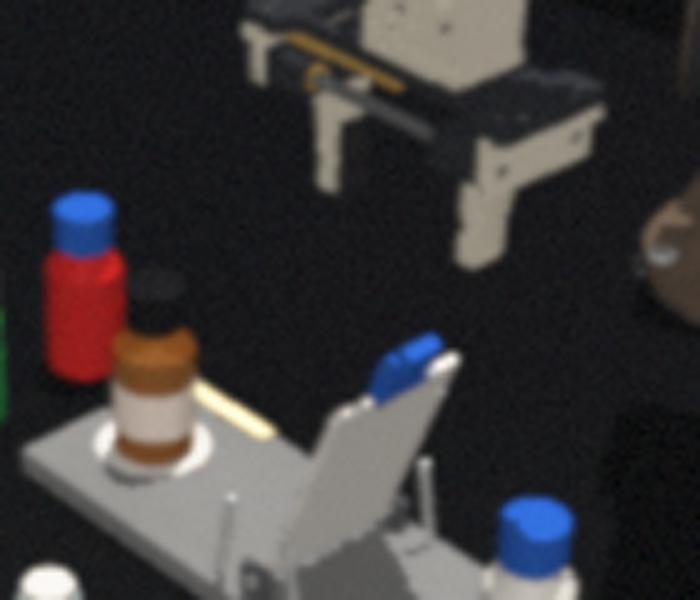

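apply_moves([
  [0,[0,0.01,0.5],0],
  [0,[0,0,0.7],0],
  [0,[0,0,0.5],0],
  [0,[0,0,0.27],0],
  [0,[0,0,0],0],
  [130,[0,0,0],0],
  [130,[0,0,0],0],
  [130,[0,0,0],0],
  [130,[0,0,0],0],
  [130,[0,0,0],0],
], squeeze=10)

```text
time_s: 28.4
tcp_pos: [0.5489, 0.0408, 0.1851]
eef_rot: [-180.0, 0.0, -96.0]
contact_force: [-0.0, -0.2, 1.2]
gripper_width: 0.0453
```

Run:
```python
from go import *
st()
c=cap("scene"); crop(c,290,180,390,270,6,"f2.png")
```

```text
t 28.4 tcp [0.5489 0.0408 0.1851] rot [-179.99    0.    -95.95] stand [0.0001 0.0556] F [-0.04 -0.22  1.15] M [-0.02  0.04  0.03] w 0.0453 j [ 24.6  10.7 -18.6  -0.  -60.7  59.4]
```

View pics/f2.png

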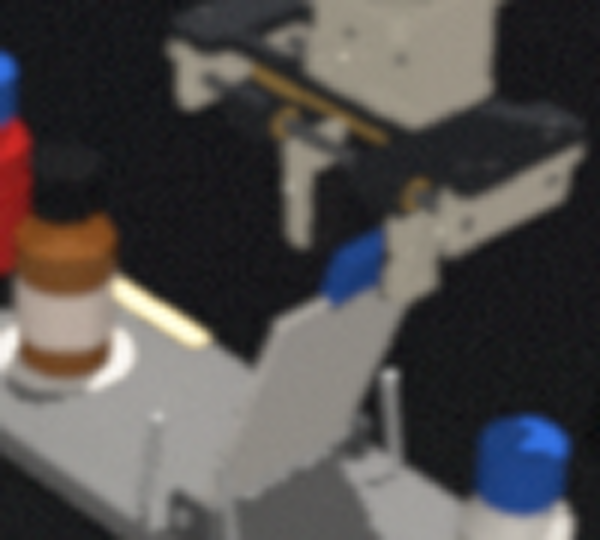

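The fingers straddle the tab (blue, at about (355,265) in the crop) with a 45 mm gap. I push the flap up with the left finger.

apply_moves([
  [130,[0.15,0,0],0],
  [130,[0.2,0,0],0],
  [130,[0.2,0,0],0],
  [130,[0.2,0,0],0],
  [130,[0.2,0,0],0],
  [130,[0.16,0,0],0],
  [130,[0,0,0],0],
  [130,[0,0,0],0],
])

```text
time_s: 29.45
tcp_pos: [0.5432, -0.0144, 0.185]
eef_rot: [-180.0, 0.0, -96.0]
contact_force: [0.2, 0.6, 0.1]
gripper_width: 0.0429
```

Run:
```python
from go import *
st()
c=cap("scene"); crop(c,290,180,390,270,6,"f3.png")
```

```text
t 29.45 tcp [ 0.5432 -0.0144  0.185 ] rot [-180.      0.    -95.97] stand [0.0002 0.0001] F [0.17 0.57 0.07] M [ 0.07 -0.06  0.01] w 0.0429 j [ 19.1  10.  -19.4  -0.  -60.5  64.9]
```

View pics/f3.png

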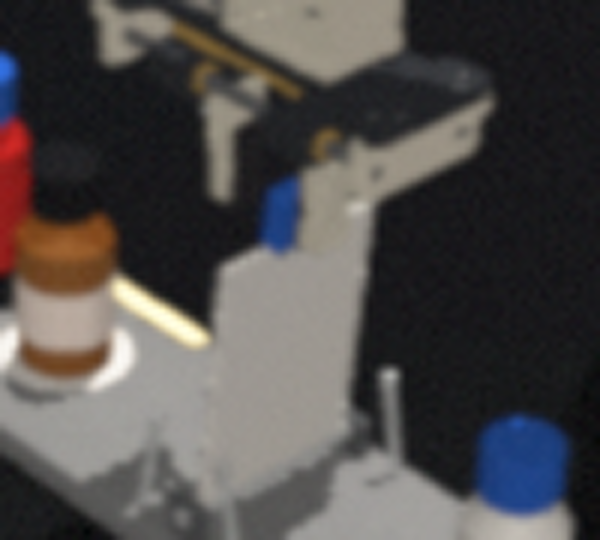

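Everything is in place, so I close slowly and symmetrically on the tab.

apply_moves([
  [150,[0,0,0],0],
  [170,[0,0,0],0],
  [185,[0,0,0],0],
  [200,[0,0,0],0],
  [210,[0,0,0],0],
  [220,[0,0,0],0],
  [255,[0,0,0],0],
  [255,[0,0,0],0],
  [255,[0,0,0],0],
])

```text
time_s: 30.62
tcp_pos: [0.5431, -0.0143, 0.1851]
eef_rot: [-180.0, 0.0, -96.0]
contact_force: [-0.6, 1.7, -0.4]
gripper_width: 0.012
```

Run:
```python
from go import *
st()
c=cap("scene"); crop(c,290,180,390,270,6,"f4.png")
c=cap("top"); crop(c,250,220,350,320,6,"f4t.png")
```

```text
t 30.625 tcp [ 0.5431 -0.0143  0.1851] rot [-1.800e+02  1.000e-02 -9.596e+01] stand [0.0001 0.0002] F [-0.64  1.66 -0.38] M [ 0.71  0.13 -0.  ] w 0.012 j [ 19.2  10.  -19.4  -0.  -60.5  64.9]
```

View pics/f4.png

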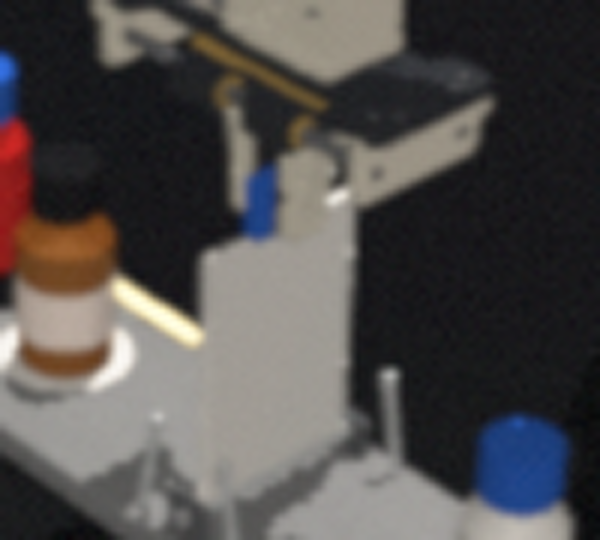

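View pics/f4t.png

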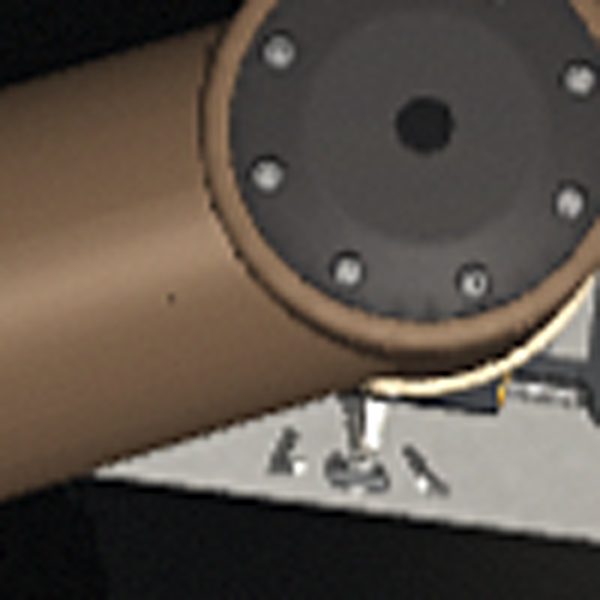

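The grip sits flat, with the width at 12.0 mm like the tab. A small sideways force remains (Fy about +1.7 N), which means the tool is a touch off where a plumb tab wants to sit. I nudge it and watch the force.

apply_moves([
  [255,[0,0,0],0],
  [255,[0,0,0],0],
])

```text
time_s: 30.98
tcp_pos: [0.5431, -0.0145, 0.1851]
eef_rot: [-180.0, 0.0, -96.0]
contact_force: [-0.2, 0.8, 0.1]
gripper_width: 0.012
```

apply_moves([
  [255,[-0.02,0,0],0],
  [255,[0,0,0],0],
  [255,[0,0,0],0],
])

```text
time_s: 31.35
tcp_pos: [0.5433, -0.0135, 0.1851]
eef_rot: [-180.0, -0.0, -96.0]
contact_force: [-0.2, 0.9, 0.0]
gripper_width: 0.012
```

Run:
```python
from go import *
st()
for i in range(4):
    c=cap("scene"); s=get_state(); print(s["contact_force"].round(2),s["moment"].round(2),w2s(s["tcp_pos"]).round(4))
```

```text
t 31.35 tcp [ 0.5433 -0.0135  0.1851] rot [-1.800e+02 -1.000e-02 -9.595e+01] stand [0.0002 0.001 ] F [-0.16  0.86  0.02] M [ 0.49  0.1  -0.01] w 0.012 j [ 19.2  10.  -19.4   0.  -60.5  64.8]
[-0.68  0.09  0.5 ] [0.54 0.11 0.02] [0.0002 0.001 ]
[-0.45  1.15 -0.21] [0.5  0.09 0.01] [0.0001 0.001 ]
[ 0.03 -0.01  0.29] [0.54 0.12 0.01] [0.0001 0.001 ]
[-0.95  0.69  0.74] [0.47 0.09 0.01] [0.0001 0.001 ]
```

apply_moves([
  [255,[-0.02,0,0],0],
  [255,[0,0,0],0],
  [255,[0,0,0],0],
], squeeze=25)

```text
time_s: 31.92
tcp_pos: [0.5433, -0.0126, 0.1851]
eef_rot: [180.0, -0.0, -96.0]
contact_force: [-0.1, 1.0, 1.2]
gripper_width: 0.0119
```

```bash
cat > fm.py <<'E'
from go import *
a=[]
for i in range(6):
    c=cap("scene"); s=get_state(); a.append(np.r_[s["contact_force"],s["moment"],w2s(s["tcp_pos"]),s["gripper_width"]])
print(np.mean(a,0).round(4), s["time_s"])
E
python3 fm.py
python3 - <<'E'
from ov import *
cs=cap("scene")
# predicted flap outline theta=0, +-0.02
def flap(th):
    l=[]
    for x,z in[(-.05,0.02),(-.05,.15),(.05,.15),(.05,.02)]:
        y=-z*np.sin(th)
        q=W(p,[[x,y]],.034+z*np.cos(th))[0]; l.append(q)
    return np.array(l)
overlay(cs,[(flap(0),(0,0,255)),(flap(.03),(0,255,0)),(flap(-.03),(255,0,0)),(W(p,loc,.02),(255,255,0))],(310,200,390,275),8,"fl.png")
E
```

```text
[-5.718e-01 -2.505e-01  8.100e-01  1.090e-02  9.490e-02  3.000e-02
  1.000e-04  1.900e-03  1.190e-02] 32.225
```

View pics/fl.png

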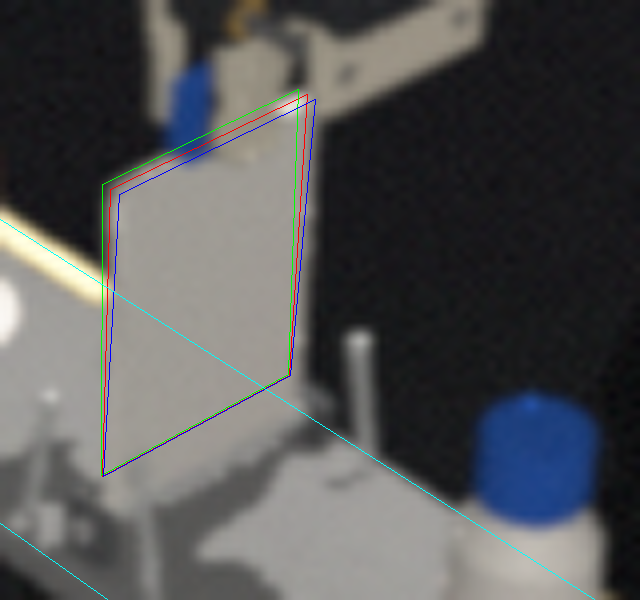

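At 25 N squeeze and 2 mm further over, the hinge reaction has vanished (Mx = 0.01 N m), so the tab is flush with the vertical pads and plumb. I cross-check the tilt by fitting the flap's edge in the image.

```bash
python3 - <<'E'
from ov import *
fr=[cap("scene")["frame"].astype(np.float32) for _ in range(4)]
g=cv2.cvtColor(np.mean(fr,0).astype(np.float32),cv2.COLOR_BGR2GRAY)
p2=p.copy(); p2[:2]+=0.0
def edge(x,th,zs): 
    return np.array([W(p,[[x,.0019-z*np.sin(th)]],.034+z*np.cos(th))[0] for z in zs])
for x,sgn in((-.05,1),):
  for th in(-.03,0,.03):
    zs=np.linspace(.05,.135,40); q=proj(cs,edge(x,th,zs)); off=np.linspace(-4,5,91)
    d=[];zz=[]
    for (u,v),z in zip(q,zs):
        pr=cv2.remap(g,(u+off).astype(np.float32).reshape(1,-1),np.full((1,91),v,np.float32),cv2.INTER_LINEAR)[0]
        gr=np.diff(pr); k=np.argmin(gr); wgt=np.clip(-gr,0,None)*(abs(np.arange(90)-k)<15); d.append((off[:-1]*wgt).sum()/wgt.sum()); zz.append(z)
    f=np.polyfit(zz,d,1); print(x,th,"slope px/m",f[0].round(2),"mean",np.mean(d).round(2),"scatter",np.std(d-np.polyval(f,zz)).round(2))
E
python3 fm.py
```

```text
-0.05 -0.03 slope px/m -5.86 mean 0.34 scatter 0.21
-0.05 0 slope px/m -0.65 mean 0.99 scatter 0.25
-0.05 0.03 slope px/m 7.75 mean 1.67 scatter 0.28
[-5.465e-01  3.900e-02  8.170e-01 -1.549e-01  1.325e-01  5.110e-02
  1.000e-04  2.000e-03  1.180e-02] 32.975
```

The edge fit gives a tilt of about 0.00 rad, and the forces are near zero. One last look at the whole scene before handing in.

Run:
```python
from h import *
cs=cap("scene"); crop(cs,190,170,510,400,2,"final.png"); cv2.imwrite("pics/final_top.png",cap("top")["frame"])
```

```text
(no output)
```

View pics/final.png

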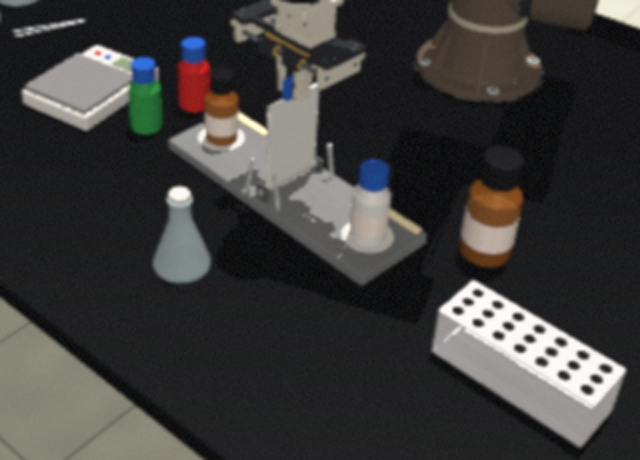

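View pics/final_top.png

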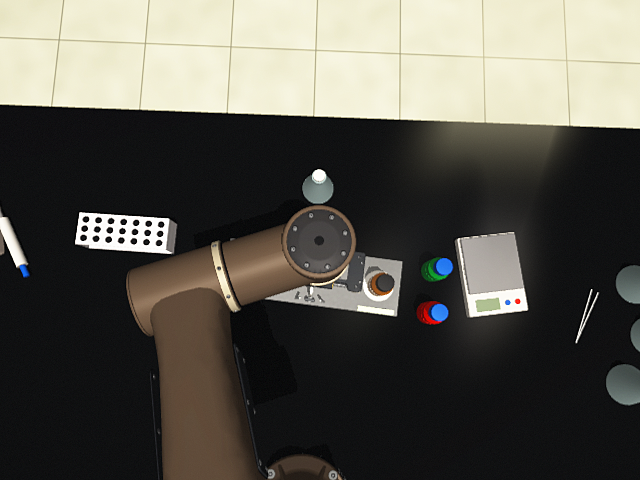

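The amber bottle is at (381,283) on the right pad and the white one is on the left pad, both upright. The flap is upright in the grip. The rack, flask, balance and look-alikes haven't moved.

```bash
python3 -c "
from plant import close_job, get_state
print(get_state()['time_s']); print(close_job())"
```

```text
33.075
the job is handed in; nothing more can be done
None
```

I swapped the two bottles, with the amber one waiting on the robot side of the stand in between. I then swung the flap up between the fingers and gripped it by the blue tab. I handed the job in at about 33 s with the flap held upright; no verdict is reported.

**Bottles:** Both stand upright on the swapped pads. The white one matched its target outline to about 1–2 mm in both views. The amber one was well centred in the scene view, but the arm partly hid it in the top view.

**Flap:** The grip width is 11.9 mm on the 12 mm tab at 25 N. Fitting the flap's edge in the picture gave a tilt of about 0.00 rad. Sideways force is about 0 N.

**Disagreements:**
- The first grip, at the camera's estimate of the hinge position, showed a sideways force of about 1.7 N. I moved 2 mm towards the left pad until it vanished, which is within the calibration error.
- The wrist moment read 0.01 N m and then -0.15 N m in two averages at the same pose. I put that down to noise.

**Surroundings:** The balance, rack, flask and look-alikes look unmoved in the last pictures.

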